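# Bed a casting flask in its V-nest and clamp it

### The arm

A 6-joint arm with a two-finger parallel gripper is mounted at the origin on the work surface; the furniture and walls round the work are solid. World frame = base frame: x ahead of the robot, y to its left, z up, the work surface at z = 0. Lengths are in m, angles in rad, forces in N, time in s.
With the tool pointing down it reaches from about 0.4 to 0.825 m from the base axis. Payload 7 kg.
Tool frame: the origin (TCP) lies at the very end of the fingers, on their centre line; the grasp point (between the pads) lies 19 mm behind it; z points along the fingers, x is the direction in which the jaws open and shut, and the axes are right-handed (so a half turn about z gives the same grasp; the last joint's range is limited). The gripper opens to 85 mm and grips with 20 to 120 N. Pads are 22 mm wide; open, the fingers measure 114 mm over their backs; the gripper's body (76 mm by 85 mm) begins 54 mm behind the grasp point. The pads swing forward as they close: fully open they stand 13 mm farther back than shut.
Start: joints at [0.288, 0.359, 0.012, 0, -1.224, -0.288], TCP at [0.675, -0, 0.231] pointing down, gripper open.
Joint ranges: [-3.07, 3.07], [-1.43, 2.12], [-1.02, 1.25], [-3.03, 1.67], [-3.05, -0], [-3.03, 3.03]. Speed limits (rad/s): [2.39, 2.39, 3.01, 3.14, 3.14, 3.14].

### API

Orientations are given as a unit quaternion [x, y, z, w].
In Python, from station import env gives the robot as it stands.
- The arm moves only by the shell command python3 -m pendant 'ROWS' [OPENING] [FORCE]. ROWS is JSON, a list of rows, each a list of 6 numbers: the shift along the world's x, y, z as a fraction of full scale, then the turn, a rotation vector about the world's x, y, z as a fraction of full scale. In form: [[tx, ty, tz, rx, ry, rz], ...]. A call has 1 to 12 rows; each row is the pose to reach, as a shift and turn from the pose commanded when the call began; what a row does not reach only later rows make up. Full scale, the value 1, is 600 mm for a shift and 60 degrees for a turn. A row lasts 1/12 s, in which the tool goes at most 41.7 mm and 7.16 degrees, less where a joint would pass 70% of its speed; a pose out of reach is approached as far as the arm can. A call with a number of a shift or a turn outside -1 to 1 is refused whole. A call with a gripper value outside its range is refused whole. OPENING is the closure, from -1 (fully open) to 1 (shut), set as the call begins (- or left out, the last holds). The fingers move at their own pace and stop on an object; FORCE is the grip in N (left out, the last holds). Time passes only in rows, so rows that repeat a pose let the fingers close. It gives the time, the measured TCP pose, the force and the opening at its end, in the units of the state.
- env.get_obs(): the state, without advancing time (a new reading comes with each control period).
- env.read_camera(name): name is "scene" or "side" or "wrist"; returns a dict with "img" (480x640x3 uint8, red, green, blue), "range_z" (480x640 float32, m along the optical axis (not along the pixel's ray), 0 where there is no reading), "mtx" (3x3 intrinsics, pixels), "R" (3x3) and "t" (3): a world point X has camera coordinates R X + t. Camera axes: x right, y down, z forward; pixel columns grow to the right and rows downward; lengths in m; the calibration is good to about 2 mm. A picture is of the moment at which its call begins.
- env.close_job(): hands the job in, once; it reports no verdict.
The state is a dict: "time": time; "joint_pos": joint angles; "joint_vel": joint speeds; "joint_efforts": joint torques, N m; "ee_pos": TCP position; "eef_rot": TCP orientation; "ft_force": force on the tool from outside, world axes, zero at the start; "moment": the same for the moment, N m; "width": finger opening in m.
Only numpy, scipy, OpenCV 4.12 (cv2) and the standard library are available. Lean on these libraries where they do the work, as an engineer would, in place of code of your own. Each camera call takes 0.05 s, during which the arm holds its last target. There are 200 camera calls.

### The job

Take the casting flask off the firebrick and push it along the bench, upright, in under the steel shield until it beds fully home against both converging guides of the V-nest. Then press the black clamp knob straight down until its pad rests on the flask. Leave the flask standing there and do not shift the round tin near it.

Things in the scene. Friction and masses are not known exactly. Their poses are not given: they have to be found in the camera images.
- flask: Casting flask: upright plain steel cylinder, 60 mm diameter, 70 mm tall, solid (filled with hard plaster, a small sprue hole in the top), about 0.4 kg. Starts standing on the firebrick. Origin at the centre of its underside, z up along its axis.
- nest: V-nest fixed to the bench, open to the robot's left. Origin on the bench top, where the centre of the flask's underside comes when fully home; +x is the direction in which the flask is pushed in, z up. No floor: the flask slides on the bench. Two steel guides, 40 mm high, 14 mm thick, converge at 35 degrees either side of the x axis and touch the seated flask along one line each.
- nest_mouth (a point): Middle of the mouth between the front ends of the guides, on the bench top, at nest x = -50 mm. The mouth is 143 mm wide; the guides' outer front corners are at nest y = +-83 mm. Nearer the robot, to its left (about x 0.2, y 0.45), the open end of a wide fume duct hangs over the bench: keep the wrist clear of it when leaning the tool.
- shield_edge (a point): Middle of the front lower edge of the level steel shield over the nest: 160 mm wide, nest x = -50 to +68 mm, underside 140 and top 144 mm above the bench, on two rear posts. The seated flask's rear side is 20 mm in under this edge, so an upright gripper would strike it: lean the tool so that the fingers point forward and down, and push low on the flask (15 to 40 mm up) lest it tip.
- clamp_knob (a point): Centre of the top of the round black clamp knob (42 mm diameter, 22 mm high) on a vertical stem through the shield, on the nest's axis straight above the nest's origin; 226 mm above the bench when raised.
- clamp (a joint): How far the clamp is pressed down (m): 0 raised, 0.045 lowest. The pad (50 mm diameter) under the shield is 95 mm above the bench at 0, so it meets the top of the seated flask at 0.025. It slides stiffly (about 4 N) and stays where it is left; starts at 0 to 0.008.
- brick: Half firebrick, sandy, 111 x 113 x 64 mm high, fixed to the bench; the flask starts on top of it. Origin at the centre of its underside.
- tin: Bystander: loose round aluminium tin, 76 mm diameter, 32 mm high, on the bench. Origin at the centre of its underside.
Things that resemble listed ones, but are neither listed nor needed, are in the scene too. What is shaped like the flask but green is not meant.

How it is judged:
On the way:
1. the flask stands on the bench fully home between the guides while the clamp is still raised (horizontal distance between flask and nest below 0.004 m and height (world z) of flask below 0.004 m and angle between flask's own z axis and vertical below 0.08 rad and value of joint clamp below 0.018 m), for 0.2 s.
At the end, for the whole second after the job is handed in: The flask stands upright (within 0.08 rad) on the bench, at rest, its centre within 4 mm of the fully home position between the guides, and the clamp is down on it (joint above 0.022 m, within 3 mm of touching) (horizontal distance between flask and nest below 0.004 m and height (world z) of flask below 0.004 m and angle between flask's own z axis and vertical below 0.08 rad and value of joint clamp above 0.022 m and linear speed of flask below 0.01 m/s).
It fails at once if the flask is knocked over (tilted more than 0.6 rad) (angle between flask's own z axis and vertical above 0.6 rad).
It fails at once if the tin is shifted by more than 20 mm (distance of tin from where it was at the start of the episode above 0.02 m).
It also fails if it takes over 51 s, if anything falls off the work surface, if the arm or the gripper's body presses on something with over 40 N, if the wrist force passes 120 N, or if a joint passes its speed limit or range.

## Working session

There is one attempt and no reset: what is moved stays moved. The work goes in short steps, Python scripts to look and compute and a shell command to move; the robot and the scene stay as the last step left them, time stands still between calls to the robot, and variables do not carry over. Pictures are saved under pics/ and viewed, about 8 in all and at most 12, crops included, and the job is handed in when it is done.

```bash
mkdir -p pics; ls; cat > h.py <<'E'
from station import env
import numpy as np, cv2, pickle
def snap(name,tag):
    c=env.read_camera(name); pickle.dump(c,open(f'pics/{tag}.pkl','wb'))
    cv2.imwrite(f'pics/{tag}.png',c['img'][...,::-1]); return c
def load(tag): return pickle.load(open(f'pics/{tag}.pkl','rb'))
def cloud(c):
    z=c['range_z']; v,u=np.mgrid[:480,:640]
    P=np.stack([(u-c['mtx'][0,2])/c['mtx'][0,0]*z,(v-c['mtx'][1,2])/c['mtx'][1,1]*z,z],-1)
    W=(P-c['t'])@c['R']; W[z==0]=np.nan; return W
E
python3 - <<'E'
from h import *
a=snap('scene','s0');b=snap('side','d0')
for c in(a,b): print(c['R'].T@-c['t'],c['R'][2])
print(env.get_obs())
E
```

```text
pics
[1.13626765 0.10676395 0.55009819] [-0.84382832  0.28333311 -0.45571495]
[0.42169268 0.77189377 0.85959998] [-0.00337529 -0.51713894 -0.85589481]
{'time': 0.1, 'joint_pos': array([ 2.88115138e-01,  3.59303679e-01,  1.11840378e-02, -3.20307124e-04,
       -1.22409196e+00, -2.88087869e-01]), 'joint_vel': array([-0.00021329,  0.00013886,  0.00260512, -0.00025599, -0.00127457,
        0.00091057]), 'joint_efforts': array([-2.15360997e-03, -5.84764302e+01,  2.94110012e+01,  6.95456967e+00,
       -3.12475757e-03, -2.11378938e-05]), 'ee_pos': array([ 6.74585848e-01, -7.25937125e-06,  2.30477344e-01]), 'eef_rot': array([ 4.08924095e-05,  9.99999737e-01, -5.66842083e-05, -7.21260269e-04]), 'ft_force': array([ 0.537083  , -0.11531791, -0.86992842]), 'moment': array([-0.03768404,  0.0318138 ,  0.02968023]), 'width': 0.08543035854531164}
```

View pics/s0.png

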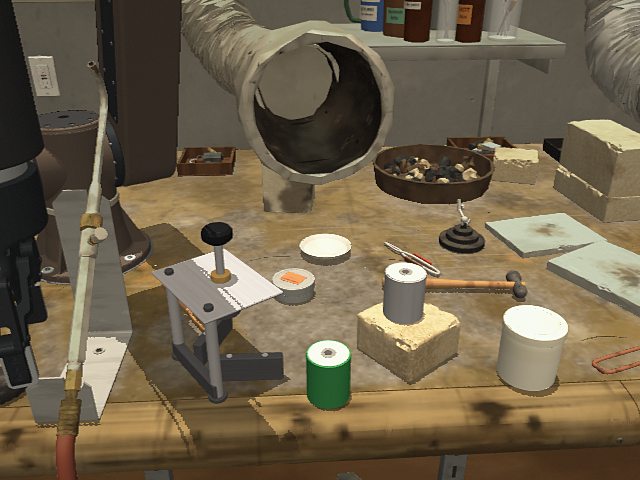

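View pics/d0.png

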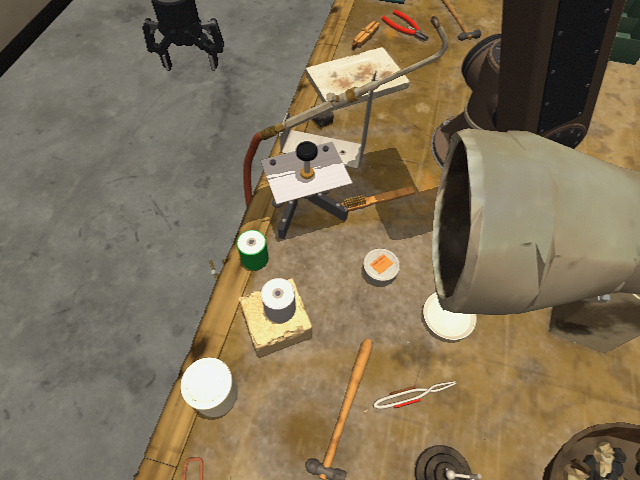

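Scene: the steel flask stands on the brick at scene (405,290) / side (278,295). The green cylinder at scene (328,375) is the decoy. The aluminium tin with an orange label is at scene (293,286) / side (381,266), and the white dish at scene (325,248) is not it. The shield with the black knob is at scene (216,234) / side (307,152), and the V opens towards +y. I'll measure these next.

```bash
python3 - <<'E'
from h import *
def circ(P):
    A=np.c_[2*P[:,:2],np.ones(len(P))]; s=np.linalg.lstsq(A,(P[:,:2]**2).sum(1),rcond=None)[0]
    return s[:2],np.sqrt(s[2]+s[0]**2+s[1]**2)
for t,R in (('s0',dict(flask=(380,430,258,330),knob=(195,240,215,252),tin=(268,320,262,308),green=(300,355,335,412),shield=(150,285,245,325),guides=(165,290,300,405),brick=(355,465,295,385))),
 ('d0',dict(flask=(258,300,274,325),knob=(294,320,138,168),tin=(358,404,245,290),green=(232,274,226,275),shield=(258,355,140,210),guides=(270,352,195,240),brick=(235,315,275,360)))):
    W=cloud(load(t))
    for k,(a,b,c,d) in R.items():
        P=W[c:d,a:b].reshape(-1,3); P=P[~np.isnan(P[:,0])]
        zr=dict(flask=(.12,.15),knob=(.19,.24),tin=(.02,.05),green=(.05,.09),shield=(.13,.16),guides=(.034,.05),brick=(.05,.068))[k]
        Q=P[(P[:,2]>zr[0])&(P[:,2]<zr[1])]
        if len(Q)<10: print(t,k,'few');continue
        zt=np.percentile(Q[:,2],95); T=Q[Q[:,2]>zt-.006]
        (cx,cy),w,ang=cv2.minAreaRect((T[:,:2]*1000).astype(np.float32))
        e=cv2.minEnclosingCircle((T[:,:2]*1000).astype(np.float32))
        print(t,k,len(T),'ztop %.3f'%zt,'rect',np.round([cx,cy,*w,ang],1),'enc',np.round([*e[0],e[1]],1),'med',np.round(np.median(T,0),3))
E
```

```text
s0 flask 766 ztop 0.135 rect [486.6 456.   58.8  59.1  71.1] enc [485.4 456.7  31. ] med [0.489 0.454 0.134]
s0 knob 383 ztop 0.223 rect [437.8 198.7  38.6  38.9  43. ] enc [438.2 199.   20.7] med [0.442 0.198 0.222]
s0 tin 797 ztop 0.033 rect [281.  345.8  76.7  75.   14.3] enc [280.  348.3  41.4] med [0.285 0.344 0.031]
s0 green 1077 ztop 0.072 rect [548.8 315.9  60.4  59.2  19.4] enc [548.5 315.8  31.5] med [0.553 0.315 0.07 ]
s0 shield 4224 ztop 0.149 rect [439.1 190.2 161.7 118.3  18.9] enc [438.1 190.1  98. ] med [0.449 0.187 0.144]
s0 guides 186 ztop 0.047 rect [446.  191.4 139.4  95.   18.9] enc [445.7 191.9  83.9] med [0.479 0.168 0.043]
s0 brick 2121 ztop 0.065 rect [494.8 461.9 113.1 111.2  22.5] enc [495.7 459.7  73.5] med [0.517 0.451 0.063]
d0 flask 843 ztop 0.137 rect [483.3 455.9  59.4  57.9  83.8] enc [483.1 456.1  30.1] med [0.483 0.457 0.135]
d0 knob 274 ztop 0.225 rect [434.2 199.5  38.   37.2   1.3] enc [434.3 199.   20.2] med [0.434 0.201 0.223]
d0 tin 921 ztop 0.034 rect [279.4 345.3  75.2  73.3  84.8] enc [278.7 344.8  38.5] med [0.279 0.346 0.032]
d0 green 591 ztop 0.074 rect [546.8 316.2  57.4  58.7   4. ] enc [547.2 315.7  30.6] med [0.547 0.317 0.071]
d0 shield 3142 ztop 0.148 rect [437.1 190.1 160.  119.7  19.1] enc [437.5 190.1  98.1] med [0.442 0.199 0.145]
d0 guides 380 ztop 0.043 rect [429.5 211.7 160.2  69.2  19. ] enc [420.4 238.1  80.1] med [0.467 0.208 0.04 ]
d0 brick 1837 ztop 0.066 rect [492.5 463.1 111.7 108.2  21.8] enc [492.8 460.9  74.7] med [0.509 0.482 0.064]
```

```bash
python3 - <<'E'
from h import *
a=load('d0')['img'][110:330,220:420,::-1]; b=load('s0')['img'][210:410,140:300,::-1]
a=cv2.resize(a,None,fx=2,fy=2,interpolation=3)[:440]; b=cv2.resize(b,(352,440),interpolation=3)
cv2.imwrite('pics/crop.png',np.hstack([a,b]))
E
```

```text
(no output)
```

View pics/crop.png

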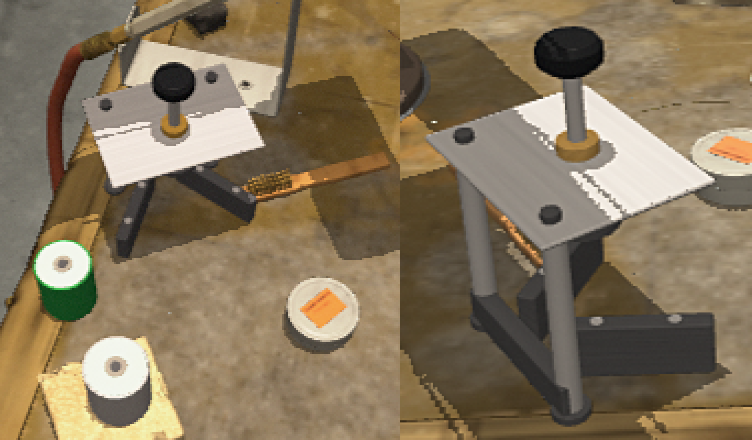

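```bash
python3 - <<'E'
from h import *
W=cloud(load('s0')); V=cloud(load('d0'))
for n,p in dict(torchtop=(95,68),torchmid=(92,220),torchlow=(73,380),hose=(65,440),ductrim_l=(247,110),ductbot=(318,180),ductr=(388,110),ducttop=(310,30)).items(): print(n,np.round(W[p[1]-2:p[1]+3,p[0]-2:p[0]+3].reshape(-1,3),3)[[6,12,18]].tolist())
for n,p in dict(t1=(437,25),t2=(375,90),t3=(300,122),t4=(262,133),ductl=(436,220),ducttop=(465,133),ductbot=(470,310)).items(): print(n,np.round(V[p[1],p[0]],3))
# anything tall along carry corridors
A=np.vstack([W.reshape(-1,3),V.reshape(-1,3)]);A=A[~np.isnan(A[:,0])]
for y in np.arange(0,.6,.1):
  for x in np.arange(.1,.8,.1):
    m=(abs(A[:,0]-x-.05)<.05)&(abs(A[:,1]-y-.05)<.05); print('%.2f'%(np.percentile(A[m,2],99.5) if m.sum()>20 else -1),end=' ')
  print(' y',round(y,1))
E
```

```text
torchtop [[0.226, 0.075, 0.4], [0.222, 0.076, 0.397], [0.219, 0.077, 0.396]]
torchmid [[0.346, 0.042, 0.219], [0.351, 0.043, 0.219], [0.349, 0.044, 0.217]]
torchlow [[0.507, -0.003, 0.079], [0.506, -0.002, 0.077], [0.508, -0.001, 0.076]]
hose [[0.559, -0.018, 0.034], [0.56, -0.017, 0.034], [0.561, -0.016, 0.033]]
ductrim_l [[0.211, 0.293, 0.318], [0.214, 0.294, 0.317], [0.21, 0.297, 0.315]]
ductbot [[0.218, 0.411, 0.186], [0.219, 0.413, 0.185], [0.217, 0.415, 0.182]]
ductr [[0.236, 0.532, 0.305], [0.237, 0.533, 0.303], [0.234, 0.537, 0.3]]
ducttop [[0.201, 0.405, 0.435], [0.214, 0.402, 0.435], [0.222, 0.401, 0.434]]
t1 [0.212 0.079 0.397]
t2 [ 0.252 -0.193  0.021]
t3 [0.451 0.019 0.111]
t4 [ 0.547 -0.012  0.043]
ductl [0.208 0.353 0.213]
ducttop [0.213 0.337 0.408]
ductbot [0.209 0.548 0.292]
0.38 0.41 0.25 0.17 0.08 0.52 0.49  y 0.0
0.50 0.01 0.15 0.22 0.15 -1.00 -1.00  y 0.1
0.53 0.36 0.15 0.22 0.15 -0.01 -1.00  y 0.2
0.43 0.43 0.03 0.06 0.07 0.00 -1.00  y 0.3
0.44 0.44 0.00 0.14 0.14 0.00 -1.00  y 0.4
0.41 0.41 0.03 0.07 0.09 0.09 -1.00  y 0.5
```

```bash
python3 -m pendant '[[-0.317,0.76,0.03,0,0,0.317],[-0.317,0.76,0.03,0,0,0.317],[-0.317,0.76,0.03,0,0,0.317],[-0.317,0.76,0.03,0,0,0.317],[-0.317,0.76,0.03,0,0,0.317],[-0.317,0.76,0.03,0,0,0.317],[-0.317,0.76,0.03,0,0,0.317],[-0.317,0.76,0.03,0,0,0.317],[-0.317,0.76,0.03,0,0,0.317],[-0.317,0.76,0.03,0,0,0.317],[-0.317,0.76,0.03,0,0,0.317],[-0.317,0.76,0.03,0,0,0.317]]' -1 30
python3 -m pendant '[[0,0,0,0,0,0],[0,0,0,0,0,0],[0,0,0,0,0,0]]'
python3 - <<'E'
from h import *
c=snap('wrist','w1');W=cloud(c);P=W.reshape(-1,3);P=P[(P[:,2]>.125)&(P[:,2]<.142)]
P=P[np.hypot(P[:,0]-.485,P[:,1]-.456)<.06]
if len(P)>10: print(len(P),np.median(P,0),cv2.minEnclosingCircle((P[:,:2]*1000).astype(np.float32)),cv2.minAreaRect((P[:,:2]*1000).astype(np.float32)))
print(env.get_obs()['joint_pos'],env.get_obs()['ee_pos'])
E
```

```text
time: 1.1
ee_pos: [0.4832, 0.4582, 0.249]
eef_rot: [-0.166, 0.986, -0.0, -0.0]
ft_force: [1.9, 0.2, 0.3]
width: 0.0855
time: 1.35
ee_pos: [0.4844, 0.4558, 0.2486]
eef_rot: [-0.166, 0.986, -0.0, -0.0]
ft_force: [0.7, -0.7, -0.5]
width: 0.0856
6031 [0.48469026 0.45358631 0.13508705] ((483.99249267578125, 455.7384033203125), 30.035322189331055) ((484.1058349609375, 455.53594970703125), (58.808555603027344, 59.176517486572266), 20.016132354736328)
[ 1.04646530e+00  3.33372779e-01  1.51384990e-02 -3.48378998e-05
 -1.25345308e+00 -7.14801187e-01] [0.48485168 0.45527988 0.24891634]
```

View pics/w1.png

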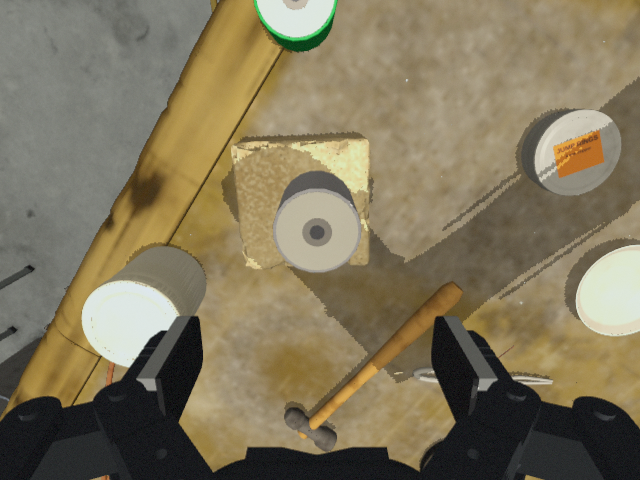

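The wrist view shows the grey flask at (317,232), 60 mm in diameter, centred at (484,455.6) mm. The green decoy is at the top edge and the white pot at left. I'll check the pot clearance before descending.

```bash
python3 - <<'E'
from h import *
W=cloud(load('w1'))[235:375,75:215].reshape(-1,3); print(np.nanpercentile(W,99,axis=0)); Q=W[(W[:,2]>.06)&(W[:,2]<.12)]
print(cv2.minEnclosingCircle((Q[:,:2]*1000).astype(np.float32)),np.percentile(Q[:,2],[50,99]))
E
```

```text
[1.11258422 1.08544011 0.2950147 ]
((600.0291137695312, 598.0132446289062), 43.17725372314453) [0.09210881 0.09502374]
```

```bash
python3 -m pendant '[[0,0,-0.06,0,0,0],[0,0,-0.12,0,0,0],[0,0,-0.18,0,0,0],[0,0,-0.23,0,0,0],[0,0,-0.26,0,0,0],[0,0,-0.27,0,0,0],[0,0,-0.27,0,0,0]]'
python3 -m pendant '[[0,0,0,0,0,0],[0,0,0,0,0,0],[0,0,0,0,0,0],[0,0,0,0,0,0],[0,0,0,0,0,0],[0,0,0,0,0,0],[0,0,0,0,0,0],[0,0,0,0,0,0]]' 1 40
```

```text
time: 1.98
ee_pos: [0.485, 0.4541, 0.0858]
eef_rot: [-0.164, 0.986, -0.001, -0.001]
ft_force: [0.4, -0.1, 1.3]
width: 0.0857
time: 2.65
ee_pos: [0.4854, 0.4565, 0.0896]
eef_rot: [-0.165, 0.986, 0.001, 0.001]
ft_force: [-0.9, -1.8, 5.8]
width: 0.059
```

```bash
python3 - <<'E'
from h import *
from scipy.spatial.transform import Rotation as Ro
c=load('w1'); p=-c['R'].T@c['t']; R=Ro.from_quat([-.166,.986,0,0]).as_matrix()
print('cam in tool',R.T@(p-[.4849,.4553,.2489]), 'view in tool',R.T@c['R'][2])
V=cloud(load('d0'));W=cloud(load('s0'))
A=np.vstack([W.reshape(-1,3),V.reshape(-1,3)]);A=A[~np.isnan(A[:,0])]
D=A[(A[:,0]>.1)&(A[:,0]<.33)&(A[:,1]>.24)&(A[:,1]<.65)&(A[:,2]>.12)]
for z in np.arange(.15,.5,.05):
    m=abs(D[:,2]-z)<.025
    if m.sum(): print('%.2f'%z,np.round([np.percentile(D[m,0],99.5),D[m,1].min(),D[m,1].max()],3))
E
python3 -m pendant '[[0,0,0.03,0,0,0],[0,0,0.06,0,0,0],[0,0,0.06,0,0,0]]'
```

```text
cam in tool [ 0.00046391 -0.08279076 -0.14305461] view in tool [0.00148346 0.32136017 0.94695588]
0.15 [0.21  0.408 0.408]
0.20 [0.228 0.316 0.521]
0.25 [0.233 0.291 0.546]
0.30 [0.236 0.284 0.556]
0.35 [0.236 0.286 0.557]
0.40 [0.233 0.306 0.54 ]
0.45 [0.232 0.358 0.486]
time: 2.9
ee_pos: [0.4861, 0.4576, 0.1274]
eef_rot: [-0.166, 0.986, 0.002, 0.002]
ft_force: [0.9, 0.8, -3.4]
width: 0.0589
```

Flask gripped and lifted. The camera sits on the side facing the shield, so I'll stage the flask 140 mm before home.

```bash
python3 -m pendant '[[-0.03,-0.04,0,0,0,0],[-0.07,-0.09,0,0,0,0],[-0.11,-0.14,0,0,0,0],[-0.14,-0.19,0,0,0,0],[-0.158,-0.208,0,0,0,0],[-0.158,-0.208,-0.05,0,0,0],[-0.158,-0.208,-0.1,0,0,0],[-0.158,-0.208,-0.14,0,0,0],[-0.158,-0.208,-0.155,0,0,0],[-0.158,-0.208,-0.162,0,0,0],[-0.158,-0.208,-0.165,0,0,0],[-0.158,-0.208,-0.165,0,0,0]]'
python3 -m pendant '[[0,0,0,0,0,0],[0,0,0,0,0,0],[0,0,-0.001,0,0,0]]'
```

```text
time: 3.9
ee_pos: [0.389, 0.3296, 0.0257]
eef_rot: [-0.165, 0.986, -0.001, -0.001]
ft_force: [-6.6, -7.2, 11.1]
width: 0.0592
time: 4.15
ee_pos: [0.389, 0.3295, 0.0256]
eef_rot: [-0.165, 0.986, -0.001, -0.001]
ft_force: [-14.2, -9.8, 27.6]
width: 0.0593
```

```bash
python3 -m pendant '[[0,0,0.001,0,0,0],[0,0,0.001,0,0,0],[0,0,0.001,0,0,0],[0,0,0.001,0,0,0],[0,0,0.001,0,0,0],[0,0,0.001,0,0,0]]' -1
python3 -m pendant '[[0,0,0.04,0,0,0],[0,0,0.09,0,0,0],[0,0,0.14,0,0,0],[0,0,0.15,0,0,0],[-0.015,0.043,0.15,0,0,0],[-0.032,0.093,0.15,0,0,0],[-0.032,0.093,0.15,0,0,0]]'
python3 -m pendant '[[0,0,0,0,0,0],[0,0,0,0,0,0],[0,0,0,0,0,0],[0,0,0,0,0,0]]' 0.15
python3 - <<'E'
from h import *
c=snap('wrist','w2');d=snap('side','d2')
for c in(c,d):
    P=cloud(c).reshape(-1,3);P=P[(P[:,2]>.062)&(P[:,2]<.08)];P=P[np.hypot(P[:,0]-.39,P[:,1]-.331)<.05]
    print(len(P),np.median(P,0) if len(P) else '',cv2.minEnclosingCircle((P[:,:2]*1000).astype(np.float32)) if len(P) else '')
A=cv2.resize(d['img'][100:340,200:520,::-1],(640,480));cv2.imwrite('pics/d2c.png',A)
E
```

```text
time: 4.65
ee_pos: [0.3901, 0.3314, 0.0243]
eef_rot: [-0.165, 0.986, 0.0, 0.0]
ft_force: [0.7, 0.1, -0.2]
width: 0.0852
time: 5.23
ee_pos: [0.3707, 0.3912, 0.115]
eef_rot: [-0.166, 0.986, 0.001, 0.001]
ft_force: [0.2, 0.6, 1.3]
width: 0.0852
time: 5.57
ee_pos: [0.3709, 0.3863, 0.1141]
eef_rot: [-0.165, 0.986, -0.0, -0.0]
ft_force: [0.1, -0.1, -0.3]
width: 0.0387
13342 [0.38916382 0.32775542 0.07116832] ((388.59393310546875, 329.4680480957031), 29.971702575683594)
86 [0.36997163 0.34333926 0.07089794] ((383.5992431640625, 333.7939453125), 24.593399047851562)
```

View pics/w2.png

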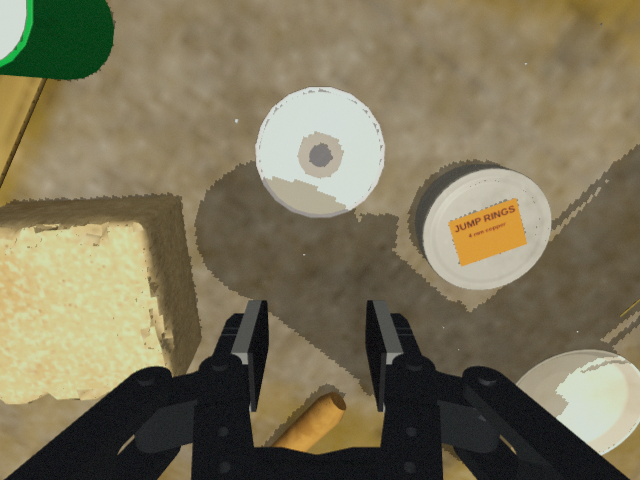

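Flask stands upright at wrist (320,152), centre (388.6,329.5). The tin at (487,230) is clear to the side. The hammer handle end at (335,405) is near the tool, so I'll check where it lies.

```bash
python3 - <<'E'
from h import *
W=cloud(load('w2'))
for u,v in((335,395),(320,410),(300,430),(215,325)): print(u,v,np.round(W[v,u],3))
W=cloud(load('d0'))
for u,v in((366,343),(362,355)): print(u,v,np.round(W[v,u],3))
print(env.get_obs()['joint_pos'])
d=np.array([.326,-.946]);n=np.array([.946,.326]);N=np.array([.436,.199])
f=np.array([.3886,.3295])-N;print(f@d,f@n, (np.array([.3709,.3863])-N)@d,(np.array([.3709,.3863])-N)@n)
E
```

```text
335 395 [0.316 0.501 0.009]
320 410 [0.326 0.508 0.02 ]
300 430 [0.334 0.53  0.02 ]
215 325 [0.417 0.477 0.001]
366 343 [0.319 0.511 0.025]
362 355 [0.327 0.533 0.024]
[ 1.17196073e+00  2.40120962e-01 -4.51200721e-01  1.37522360e-05
 -8.79616519e-01 -8.40685984e-01]
-0.13890539999999998 -0.0022973999999999924 -0.19840839999999996 -0.000524799999999998
```

```bash
python3 -m pendant '[[0,0,-0.06,0,0,0],[0,0,-0.11,0,0,0],[0,0,-0.14,0,0,0],[0,0,-0.152,0,0,0],[0,0,-0.152,0,0,0]]'
python3 -m pendant '[[0.0033,-0.0095,0,-0.039,-0.014,0],[0.0066,-0.019,0,-0.079,-0.027,0],[0.01,-0.0285,0,-0.118,-0.041,0],[0.013,-0.038,0,-0.158,-0.054,0],[0.0165,-0.0475,0,-0.197,-0.068,0],[0.02,-0.057,0,-0.237,-0.082,0],[0.023,-0.0665,0,-0.276,-0.095,0],[0.0265,-0.076,0,-0.315,-0.109,0],[0.03,-0.0855,0,-0.355,-0.122,0],[0.033,-0.095,0,-0.394,-0.136,0],[0.036,-0.1045,0,-0.434,-0.149,0],[0.0395,-0.114,0,-0.473,-0.163,0]]'
python3 - <<'E'
from h import *
from scipy.spatial.transform import Rotation as Ro
o=env.get_obs();d=np.array([.326,-.946]);n=np.array([.946,.326]);N=np.array([.436,.199])
f=o['ee_pos'][:2]-N;print(f@d,f@n,o['joint_pos'],o['ft_force'],Ro.from_quat(o['eef_rot']).as_matrix().round(3))
c=snap('scene','s3');d2=snap('side','d3');P=np.vstack([cloud(c).reshape(-1,3),cloud(d2).reshape(-1,3)])
P=P[(P[:,2]>.064)&(P[:,2]<.08)&(np.hypot(P[:,0]-.405,P[:,1]-.29)<.06)]
e=cv2.minEnclosingCircle((P[:,:2]*1000).astype(np.float32));g=np.array(e[0])/1000-N;print(len(P),e,g@d,g@n)
cv2.imwrite('pics/both3.png',cv2.resize(np.vstack([c['img'][100:420,100:500,::-1],d2['img'][80:400,180:580,::-1]]),None,fx=.93,fy=.93))
E
```

```text
time: 6.08
ee_pos: [0.3705, 0.3857, 0.0216]
eef_rot: [-0.165, 0.986, -0.001, -0.001]
ft_force: [-0.1, -0.7, 0.6]
width: 0.0365
time: 7.08
ee_pos: [0.3954, 0.3207, 0.0247]
eef_rot: [-0.16, 0.953, -0.254, 0.044]
ft_force: [-1.0, 1.9, -1.1]
width: 0.0364
-0.12836343691526983 0.0012513173620054148 [ 1.28336621  0.50626325 -0.57386701  0.36486467 -0.95947329 -1.23359471] [-1.00806561  1.92129497 -1.1268872 ] [[-0.945 -0.281  0.166]
 [-0.327  0.82  -0.471]
 [-0.003 -0.499 -0.867]]
1384 ((398.88519287109375, 304.9357604980469), 47.02067947387695) -0.11231465655517577 -0.0005755496215820262
```

View pics/both3.png

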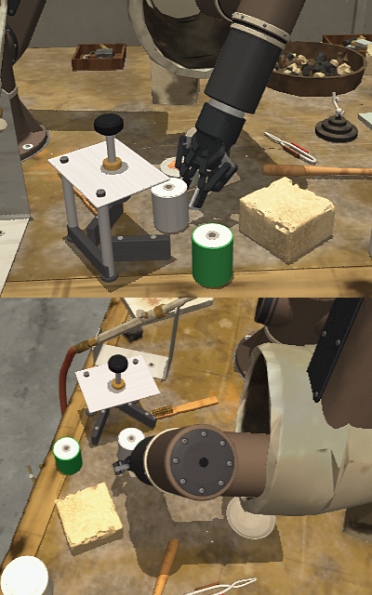

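The flask is upright in front of the V mouth and being pushed. In the side view the forearm runs very close to the duct rim at about (262,440), so I'll check that in 3D.

```bash
python3 - <<'E'
from h import *
W=cloud(load('d3'))
# crop px/.93 ; side crop origin (180,80), second panel starts at y=320
for u,v in((205,460),(240,430),(240,450),(240,470),(255,430),(255,450),(255,475),(262,400),(262,440),(270,440),(280,440),(265,480),(330,330),(330,400)):
    x=int(u/.93)+180;y=int(v/.93)-320+80; print((u,v),(x,y),np.round(W[y,x],3))
S=cloud(load('s3'))
for u,v in((250,30),(280,8),(235,70),(300,0)):
    x=int(u/.93)+100;y=int(v/.93)+100; print('s',(u,v),np.round(S[y,x],3))
a=load('s3')['img'][0:300,100:500,::-1];b=load('d3')['img'][100:400,240:640,::-1]
cv2.imwrite('pics/arm3.png',np.hstack([a,b]))
E
```

```text
(205, 460) (400, 254) [0.32  0.524 0.405]
(240, 430) (438, 222) [0.206 0.358 0.214]
(240, 450) (438, 243) [0.266 0.497 0.382]
(240, 470) (438, 265) [0.268 0.522 0.373]
(255, 430) (454, 222) [0.178 0.357 0.213]
(255, 450) (454, 243) [0.245 0.495 0.379]
(255, 475) (454, 270) [0.247 0.526 0.366]
(262, 400) (461, 190) [0.172 0.321 0.257]
(262, 440) (461, 233) [0.232 0.476 0.373]
(270, 440) (470, 233) [0.231 0.492 0.4  ]
(280, 440) (481, 233) [0.222 0.498 0.409]
(265, 480) (464, 276) [0.233 0.53  0.359]
(330, 330) (534, 114) [0.17  0.393 0.497]
(330, 400) (534, 190) [0.164 0.46  0.443]
s (250, 30) [0.377 0.437 0.312]
s (280, 8) [0.383 0.484 0.345]
s (235, 70) [0.389 0.408 0.254]
s (300, 0) [0.376 0.521 0.352]
```

View pics/arm3.png

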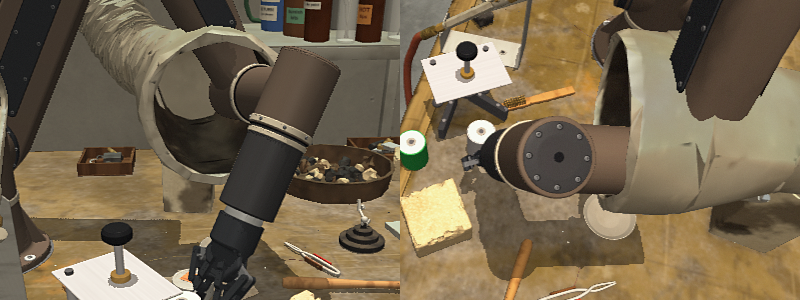

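```bash
python3 - <<'E'
from h import *
a=load('s3')['img'][0:200,180:460,::-1]
cv2.imwrite('pics/arm3z.png',cv2.resize(a,(784,560),interpolation=3))
S=cloud(load('s3'))
for u,v in((205,25),(290,25),(300,50),(310,70),(320,80),(330,100),(340,80),(350,85),(395,60),(280,20),(270,50)):print((u,v),np.round(S[v,u],3))
print(env.get_obs()['joint_efforts'],env.get_obs()['joint_pos'])
E
```

```text
(205, 25) [-0.237  0.303  0.399]
(290, 25) [0.16  0.385 0.437]
(300, 50) [0.157 0.402 0.397]
(310, 70) [0.153 0.421 0.362]
(320, 80) [0.165 0.435 0.346]
(330, 100) [0.204 0.44  0.32 ]
(340, 80) [0.21  0.455 0.353]
(350, 85) [0.261 0.453 0.355]
(395, 60) [0.356 0.484 0.407]
(280, 20) [0.147 0.372 0.444]
(270, 50) [0.202 0.339 0.406]
[ -0.51878493 -55.24244428  14.68053192   3.94484684  -2.76977353
  -0.40038401] [ 1.28359424  0.50795162 -0.57459465  0.36432671 -0.95860902 -1.23284476]
```

View pics/arm3z.png

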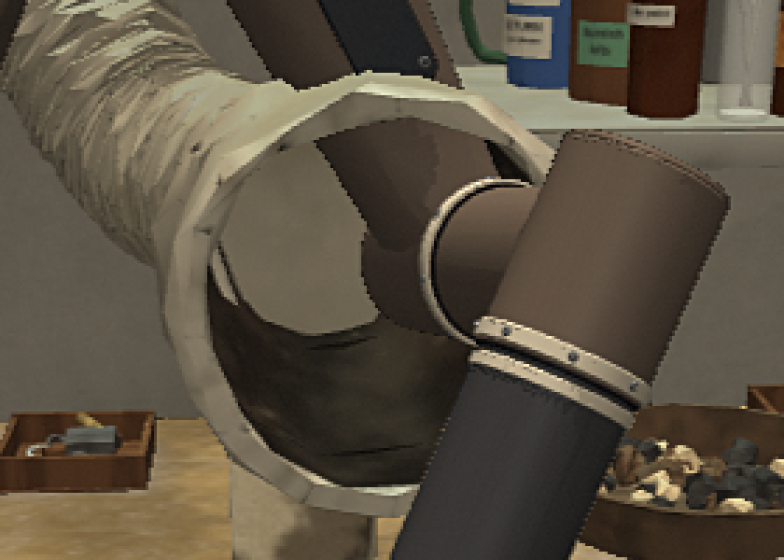

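The forearm appears to overlap the drawn duct, although the joint efforts look normal. I'll hold briefly and check whether the tool settles on its commanded pose, (0.394,0.317,0.022), with no contact load.

```bash
python3 -m pendant '[[0,0,0,0,0,0],[0,0,0,0,0,0],[0,0,0,0,0,0]]'
python3 - <<'E'
from h import *
o=env.get_obs();print(o['ee_pos'],o['joint_efforts'],o['joint_pos'],o['joint_vel'].round(4),o['moment'])
E
```

```text
time: 7.43
ee_pos: [0.3948, 0.3194, 0.0238]
eef_rot: [-0.159, 0.953, -0.254, 0.043]
ft_force: [0.4, 1.9, -1.8]
width: 0.0365
[0.39478036 0.31940428 0.02376958] [-7.77035225e-01 -5.54475904e+01  1.43208030e+01  3.34246650e+00
 -2.37804830e+00 -2.15173949e-02] [ 1.28250096  0.50641532 -0.57586559  0.36301725 -0.95717665 -1.23203656] [-0.0024  0.0016 -0.0048 -0.     -0.0018 -0.002 ] [2.36009152 0.5589826  0.20210516]
```

There's no sign of contact: J1 effort is −0.8 Nm and the tool settled within 2 mm. I'll keep the extra lean small so the wrist barely moves, and watch the efforts as I push in.

```bash
cat > st.py <<'E'
from h import *
o=env.get_obs();d=np.array([.326,-.946]);n=np.array([.946,.326]);N=np.array([.436,.199]);f=o['ee_pos'][:2]-N
from scipy.spatial.transform import Rotation as Ro
z=Ro.from_quat(o['eef_rot']).as_matrix()[:,2]
print('s,perp',f@d,f@n,'lean',np.degrees(np.arccos(-z[2])),'eff',o['joint_efforts'].round(2),'F along d',o['ft_force'][:2]@d,'mom',o['moment'].round(2))
E
python3 -m pendant '[[0.0036,-0.0103,0,-0.01,-0.0036,0],[0.007,-0.0205,0,-0.021,-0.007,0],[0.0105,-0.031,0,-0.031,-0.011,0],[0.014,-0.041,0,-0.042,-0.0145,0],[0.0175,-0.051,0,-0.052,-0.018,0],[0.021,-0.0615,0,-0.063,-0.022,0]]'; python3 st.py
```

```text
time: 7.93
ee_pos: [0.4073, 0.2809, 0.0231]
eef_rot: [-0.158, 0.943, -0.289, 0.048]
ft_force: [-1.4, 2.3, -1.5]
width: 0.0363
s,perp -0.08681612013483803 -0.0004727835138366205 lean 34.10092428390256 eff [ -0.7  -55.19  13.41   2.84  -2.52   0.14] F along d -2.639394325878255 mom [2.51 0.86 0.01]
```

```bash
python3 -m pendant '[[0.0036,-0.0103,0,-0.012,-0.004,0],[0.007,-0.0205,0,-0.024,-0.008,0],[0.0105,-0.031,0,-0.036,-0.012,0],[0.014,-0.041,0,-0.048,-0.016,0],[0.0175,-0.051,0,-0.06,-0.02,0],[0.0195,-0.057,0,-0.07,-0.024,0],[0.0195,-0.057,0,-0.07,-0.024,0]]'; python3 st.py
python3 - <<'E'
from h import *
a=snap('scene','s4')['img'][150:410,130:410,::-1];b=snap('side','d4')['img'][100:360,220:500,::-1]
cv2.imwrite('pics/p4.png',cv2.resize(np.hstack([a,b]),(800,371),interpolation=3))
E
```

```text
time: 8.52
ee_pos: [0.4188, 0.2464, 0.0229]
eef_rot: [-0.156, 0.931, -0.326, 0.054]
ft_force: [-0.2, 1.0, -2.2]
width: 0.0362
s,perp -0.050500522396380115 -0.0008326858676835174 lean 38.57669052897616 eff [ -0.66 -54.94  11.94   2.87  -2.67  -0.13] F along d -0.9811629556333797 mom [2.63 0.81 0.07]
```

View pics/p4.png

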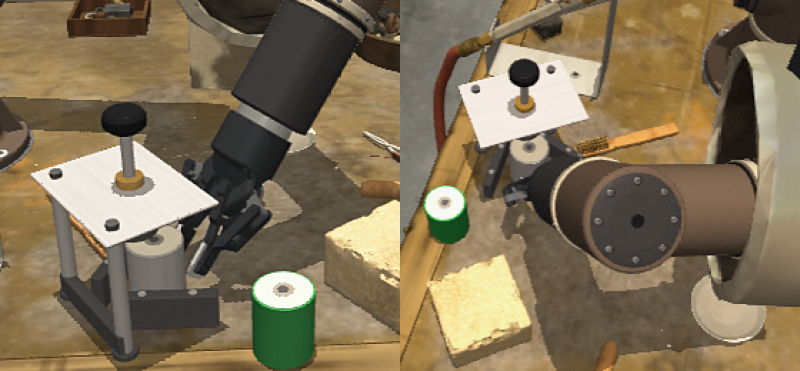

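The flask is upright inside the V, with the tool clear below the shield edge. I'll now creep in until the force rises.

```bash
python3 -m pendant '[[0.0014,-0.004,0,0,0,0],[0.0027,-0.008,0,0,0,0],[0.004,-0.012,0,0,0,0],[0.0055,-0.016,0,0,0,0],[0.007,-0.02,0,0,0,0],[0.0082,-0.024,0,0,0,0],[0.0082,-0.024,0,0,0,0]]'; python3 st.py
```

```text
time: 9.2
ee_pos: [0.4238, 0.2324, 0.0232]
eef_rot: [-0.156, 0.931, -0.325, 0.054]
ft_force: [0.1, 1.2, -0.1]
width: 0.0364
s,perp -0.035626713765719874 -0.00068031147273119 lean 38.47589883167275 eff [-7.900e-01 -5.361e+01  1.132e+01  2.350e+00 -2.490e+00 -2.000e-02] F along d -1.1409485155200672 mom [2.43 0.61 0.12]
```

```bash
python3 -m pendant '[[0.0005,-0.0016,0,0,0,0],[0.001,-0.0032,0,0,0,0],[0.0016,-0.0048,0,0,0,0],[0.0016,-0.0048,0,0,0,0]]'; python3 st.py
```

```text
time: 9.53
ee_pos: [0.4247, 0.2301, 0.0231]
eef_rot: [-0.156, 0.931, -0.325, 0.054]
ft_force: [-1.2, 3.0, 0.5]
width: 0.0366
s,perp -0.03312289716075589 -0.0005470889374508158 lean 38.464599335899315 eff [-1.160e+00 -5.319e+01  1.094e+01  2.230e+00 -2.640e+00 -1.000e-02] F along d -3.243375701569744 mom [2.54 0.74 0.05]
```

```bash
python3 -m pendant '[[0.0005,-0.0016,0,0,0,0],[0.001,-0.0032,0,0,0,0],[0.0016,-0.0048,0,0,0,0],[0.0016,-0.0048,0,0,0,0]]'; python3 st.py
```

```text
time: 9.87
ee_pos: [0.4256, 0.2271, 0.0231]
eef_rot: [-0.156, 0.931, -0.325, 0.054]
ft_force: [-0.6, 2.9, 0.4]
width: 0.0361
s,perp -0.029986927441031493 -0.0006326255230625221 lean 38.46729899203238 eff [-1.180e+00 -5.295e+01  1.083e+01  2.180e+00 -2.660e+00 -1.000e-02] F along d -2.9411527811708624 mom [2.55 0.8  0.1 ]
```

```bash
python3 -m pendant '[[0.0005,-0.0016,0,0,0,0],[0.001,-0.0032,0,0,0,0],[0.0016,-0.0048,0,0,0,0],[0.0016,-0.0048,0,0,0,0]]'; python3 st.py
```

```text
time: 10.2
ee_pos: [0.4265, 0.2259, 0.0229]
eef_rot: [-0.156, 0.932, -0.323, 0.055]
ft_force: [-8.3, 8.0, 2.4]
width: 0.0367
s,perp -0.0285626657171706 -0.00022822155362139333 lean 38.30534586643386 eff [ -5.52 -51.51   8.96   2.91  -3.76   0.06] F along d -10.29485293453688 mom [ 3.75  2.99 -1.34]
```

```bash
python3 -m pendant '[[0.0005,-0.0016,0,0,0,0],[0.001,-0.0032,0,0,0,0],[0.001,-0.0032,0,0,0,0],[0.001,-0.0032,0,0,0,0]]'; python3 st.py
python3 - <<'E'
from h import *
c=snap('side','d5');s=snap('scene','s5');d=np.array([.326,-.946]);n=np.array([.946,.326]);N=np.array([.436,.199])
for c in(c,s):
    P=cloud(c).reshape(-1,3);P=P[(P[:,2]>.045)&(P[:,2]<.08)];X=P[:,:2]-N;P=np.c_[X@d,X@n,P[:,2]];P=P[np.hypot(P[:,0],P[:,1])<.036]
    T=P[P[:,2]>.064]
    for nm,Q in(('top',T),('all',P)):
        if len(Q)>20: print(nm,len(Q),'min s %.4f perp %.4f..%.4f z %.3f'%(*np.percentile(Q[:,0],[1]),*np.percentile(Q[:,1],[1,99]),np.median(Q[:,2])))
b=cv2.resize(load('d5')['img'][180:280,270:390,::-1],(480,400),interpolation=3);a=cv2.resize(load('s5')['img'][270:390,160:260,::-1],(320,400),interpolation=3)
cv2.imwrite('pics/p5.png',np.hstack([b,a]))
E
```

```text
time: 10.53
ee_pos: [0.4269, 0.2253, 0.0228]
eef_rot: [-0.156, 0.932, -0.322, 0.055]
ft_force: [-14.6, 12.9, 3.9]
width: 0.0365
s,perp -0.02780807344717815 -1.3150085977970075e-05 lean 38.19383343733534 eff [ -8.32 -50.52   7.73   3.35  -4.52   0.13] F along d -16.91924299820045 mom [ 4.45  4.45 -2.28]
top 239 min s -0.0293 perp -0.0294..0.0275 z 0.071
all 310 min s -0.0294 perp -0.0289..0.0282 z 0.070
top 539 min s -0.0284 perp -0.0113..0.0297 z 0.070
all 851 min s -0.0272 perp -0.0108..0.0300 z 0.069
```

View pics/p5.png

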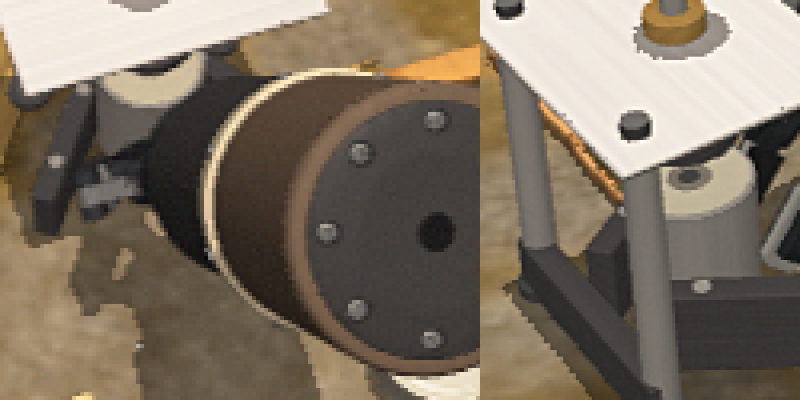

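Measured: the flask's rear side is 29 mm before the nest origin (30 expected) and it is centred within about 1 mm. It's upright, both guides carry load, and the push is 17 N. I'll withdraw along the same path.

```bash
python3 -m pendant '[[-0.003,0.0085,0,0,0,0],[-0.012,0.034,0,0.005,0.002,0],[-0.022,0.063,0,0.03,0.01,0],[-0.032,0.093,0,0.06,0.02,0],[-0.043,0.125,0,0.09,0.03,0],[-0.0543,0.1577,0,0.13,0.045,0]]'; python3 st.py
python3 -m pendant '[[-0.005,0.016,0,0.07,0.024,0],[-0.011,0.032,0,0.14,0.048,0],[-0.016,0.047,0,0.21,0.072,0],[-0.022,0.063,0,0.28,0.096,0],[-0.027,0.079,0,0.35,0.12,0],[-0.032,0.095,0,0.42,0.144,0],[-0.038,0.11,0,0.473,0.163,0],[-0.038,0.11,0.06,0.473,0.163,0],[-0.038,0.11,0.12,0.473,0.163,0],[-0.038,0.11,0.18,0.473,0.163,0],[-0.038,0.11,0.24,0.473,0.163,0],[-0.038,0.11,0.24,0.473,0.163,0]]'; python3 st.py
python3 - <<'E'
from h import *
c=snap('side','d6');s=snap('scene','s6');w=snap('wrist','w6');d=np.array([.326,-.946]);n=np.array([.946,.326]);N=np.array([.436,.199])
for c in(c,s,w):
    P=cloud(c).reshape(-1,3);P=P[(P[:,2]>.045)&(P[:,2]<.08)];X=P[:,:2]-N;P=np.c_[X@d,X@n,P[:,2]];P=P[np.hypot(P[:,0],P[:,1])<.036]
    T=P[P[:,2]>.064]
    for nm,Q in(('top',T),('all',P)):
        if len(Q)>20: print(nm,len(Q),'min s %.4f perp %.4f..%.4f z %.3f'%(*np.percentile(Q[:,0],[1]),*np.percentile(Q[:,1],[1,99]),np.median(Q[:,2])), cv2.minEnclosingCircle((Q[:,:2]*1000).astype(np.float32)))
    Q=cloud(c).reshape(-1,3);Q=Q[(Q[:,2]>.19)&(Q[:,2]<.24)&(np.hypot(Q[:,0]-.436,Q[:,1]-.199)<.04)]
    if len(Q)>20: Z=np.percentile(Q[:,2],95);Q=Q[Q[:,2]>Z-.006];print('knob',np.median(Q,0),cv2.minEnclosingCircle((Q[:,:2]*1000).astype(np.float32)))
    Q=cloud(c).reshape(-1,3);Q=Q[(Q[:,2]>.025)&(Q[:,2]<.045)&(np.hypot(Q[:,0]-.28,Q[:,1]-.346)<.05)]
    if len(Q)>20: print('tin',cv2.minEnclosingCircle((Q[:,:2]*1000).astype(np.float32)))
cv2.imwrite('pics/p6.png',np.hstack([cv2.resize(load('d6')['img'][130:250,240:390,::-1],(400,320),interpolation=3),cv2.resize(load('w6')['img'][:,:,::-1],(400,320))]))
E
```

```text
time: 11.13
ee_pos: [0.3939, 0.3168, 0.0228]
eef_rot: [-0.159, 0.952, -0.258, 0.042]
ft_force: [0.1, 0.4, 0.4]
width: 0.0363
s,perp -0.1251569910224946 -0.0013927066475722244 lean 30.26056902979632 eff [ -0.47 -55.02  14.37   4.54  -1.84  -0.54] F along d -0.38664100813590385 mom [1.51 0.48 0.07]
time: 12.13
ee_pos: [0.3737, 0.385, 0.1742]
eef_rot: [-0.166, 0.986, 0.002, 0.003]
ft_force: [0.8, 1.3, 0.9]
width: 0.0364
s,perp -0.19632347948170503 0.0016784851635553435 lean 0.4227768246557557 eff [ -0.29 -40.04  24.91   5.44  -1.72   0.  ] F along d -1.024209768058632 mom [ 0.26 -0.14  0.02]
top 242 min s -0.0299 perp -0.0295..0.0274 z 0.071 ((-4.871129035949707, -1.087183952331543), 29.270957946777344)
all 373 min s -0.0303 perp -0.0287..0.0278 z 0.070 ((-3.999844551086426, -0.9480819702148438), 29.386058807373047)
knob [0.43427438 0.20183001 0.22319919] ((433.9691162109375, 199.7198944091797), 20.290037155151367)
tin ((278.2986145019531, 345.1517028808594), 38.78602981567383)
top 526 min s -0.0284 perp -0.0116..0.0292 z 0.070 ((-2.586750030517578, 5.56782865524292), 29.2713680267334)
all 849 min s -0.0277 perp -0.0099..0.0296 z 0.069 ((-2.586750030517578, 5.56782865524292), 29.2713680267334)
knob [0.44202087 0.19851523 0.22211752] ((437.15740966796875, 198.886474609375), 20.420690536499023)
tin ((280.4811706542969, 343.7093200683594), 40.18800735473633)
tin ((279.2289733886719, 344.1426696777344), 38.127593994140625)
```

View pics/p6.png

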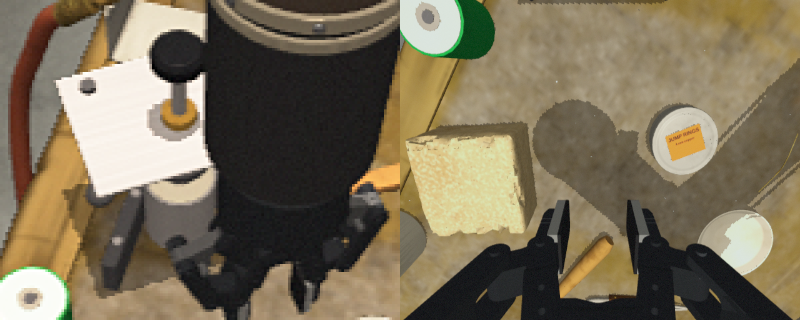

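The flask stayed home after withdrawal: its rear side is 28.5–30 mm before the origin, centred within about 1 mm. The tin has moved no more than 2 mm by measurement. Next I close the fingers and go above the knob.

```bash
python3 -m pendant '[[0,0,0.06,0,0,0],[0,0,0.12,0,0,0],[0,0,0.18,0,0,0],[0,0,0.21,0,0,0],[0.02,-0.06,0.21,0,0,0],[0.04,-0.12,0.21,0,0,0],[0.06,-0.18,0.21,0,0,0],[0.08,-0.24,0.21,0,0,0],[0.104,-0.31,0.21,0,0,0],[0.104,-0.31,0.21,0,0,0],[0.104,-0.31,0.21,0,0,0]]' 1; python3 st.py
```

```text
time: 13.2
ee_pos: [0.4339, 0.1945, 0.2916]
eef_rot: [-0.163, 0.987, -0.003, -0.001]
ft_force: [0.4, 0.6, 0.3]
width: -0.0003
s,perp 0.003621867228133747 -0.0034345811768649085 lean 0.32144045288897116 eff [ -1.32 -29.89  29.64   7.16  -0.12   0.41] F along d -0.4520718870177185 mom [ 0.09 -0.06  0.03]
```

```bash
python3 -m pendant '[[0.002,0.004,-0.04,0,0,0],[0.002,0.004,-0.08,0,0,0],[0.002,0.004,-0.096,0,0,0],[0.002,0.004,-0.096,0,0,0]]'; python3 st.py
```

```text
time: 13.53
ee_pos: [0.4337, 0.199, 0.2323]
eef_rot: [-0.165, 0.986, -0.003, -0.003]
ft_force: [-0.7, -0.3, -0.3]
width: -0.0002
s,perp -0.0007575495217757236 -0.002207201724199896 lean 0.48703138976980725 eff [-1.500e-01 -3.086e+01  2.791e+01  6.690e+00  5.800e-01 -1.000e-02] F along d 0.009250944296534083 mom [-0.05  0.04  0.03]
```

Over the knob within 2 mm. Now I press down in steps, expecting about 4 N until the pad meets the flask near z≈0.20.

```bash
python3 -m pendant '[[0.002,0,-0.008,0,0,0],[0.002,0,-0.016,0,0,0],[0.002,0,-0.024,0,0,0],[0.002,0,-0.032,0,0,0],[0.002,0,-0.038,0,0,0],[0.002,0,-0.042,0,0,0],[0.002,0,-0.042,0,0,0]]'; python3 st.py
python3 -m pendant '[[0,0,-0.002,0,0,0],[0,0,-0.004,0,0,0],[0,0,-0.006,0,0,0],[0,0,-0.006,0,0,0]]'
```

```text
time: 14.12
ee_pos: [0.4368, 0.1997, 0.2102]
eef_rot: [-0.165, 0.986, -0.002, 0.0]
ft_force: [0.7, 0.0, 0.1]
width: 0.0001
s,perp -0.0004260558083000757 0.0009457662035981308 lean 0.18039809974232857 eff [-3.000e-02 -3.139e+01  2.703e+01  6.360e+00 -2.000e-02  0.000e+00] F along d 0.20079088374190404 mom [ 0.16 -0.07  0.02]
time: 14.45
ee_pos: [0.4367, 0.1996, 0.2066]
eef_rot: [-0.165, 0.986, -0.002, 0.0]
ft_force: [1.5, 1.1, 1.8]
width: 0.0003
```

```bash
python3 -m pendant '[[0,0,-0.003,0,0,0],[0,0,-0.006,0,0,0],[0,0,-0.009,0,0,0]]'; python3 -m pendant '[[0,0,-0.002,0,0,0],[0,0,-0.004,0,0,0],[0,0,-0.004,0,0,0]]'; python3 st.py
```

```text
time: 14.7
ee_pos: [0.4367, 0.1996, 0.2012]
eef_rot: [-0.165, 0.986, -0.002, 0.0]
ft_force: [-0.2, 1.7, 4.3]
width: 0.0001
time: 14.95
ee_pos: [0.4369, 0.1996, 0.201]
eef_rot: [-0.166, 0.986, -0.002, 0.001]
ft_force: [-8.1, -0.8, 22.9]
width: 0.0004
s,perp -0.0003122463353168166 0.0010532900847458214 lean 0.21313834276106344 eff [ -1.41 -22.2   21.84   5.23   2.11   0.  ] F along d -1.8719498225323477 mom [-0.14  3.11 -0.01]
```

The clamp stopped hard at z = 0.201 with 23 N, exactly where the pad should meet the flask. I'll back off upward and check.

```bash
python3 -m pendant '[[0,0,0.02,0,0,0],[0,0,0.06,0,0,0],[0,0,0.12,0,0,0],[0,0,0.15,0,0,0],[-0.02,0.06,0.15,0,0,0],[-0.04,0.12,0.15,0,0,0],[-0.06,0.18,0.15,0,0,0],[-0.08,0.24,0.15,0,0,0],[-0.08,0.24,0.15,0,0,0]]'
python3 - <<'E'
from h import *
d=np.array([.326,-.946]);n=np.array([.946,.326]);N=np.array([.436,.199]);I=[]
for v,b in(('side',(130,250,240,390)),('scene',(220,400,140,300))):
    c=snap(v,v+'7');C=cloud(c).reshape(-1,3);X=C[:,:2]-N
    L=np.c_[X@d,X@n,C[:,2]];P=L[(L[:,2]>.045)&(L[:,2]<.08)&(np.hypot(L[:,0],L[:,1])<.036)]
    print(v,len(P),'min s %.4f perp %.4f..%.4f'%(np.percentile(P[:,0],1),*np.percentile(P[:,1],[1,99])),'top',P[:,2].max())
    Q=L[(L[:,2]>.175)&(L[:,2]<.24)&(np.hypot(L[:,0],L[:,1])<.025)];print('knob top',np.percentile(Q[:,2],[50,95]))
    T=C[(C[:,2]>.025)&(C[:,2]<.045)&(np.hypot(C[:,0]-.28,C[:,1]-.346)<.05)];print('tin',cv2.minEnclosingCircle((T[:,:2]*1000).astype(np.float32))) if len(T) else 0
    I.append(cv2.resize(c['img'][b[0]:b[1],b[2]:b[3],::-1],(400,400),interpolation=3))
cv2.imwrite('pics/p7.png',np.hstack(I))
E
```

```text
time: 15.7
ee_pos: [0.3869, 0.3475, 0.2875]
eef_rot: [-0.167, 0.986, -0.002, -0.001]
ft_force: [0.9, -0.2, -0.2]
width: -0.0001
side 396 min s -0.0302 perp -0.0286..0.0276 top 0.0799896040310685
knob top [0.20096837 0.20292868]
tin ((278.8045349121094, 345.1692199707031), 38.416534423828125)
scene 900 min s -0.0266 perp -0.0048..0.0298 top 0.07982289351706093
knob top [0.19776491 0.20118578]
tin ((280.984130859375, 347.181884765625), 39.845420837402344)
```

View pics/p7.png

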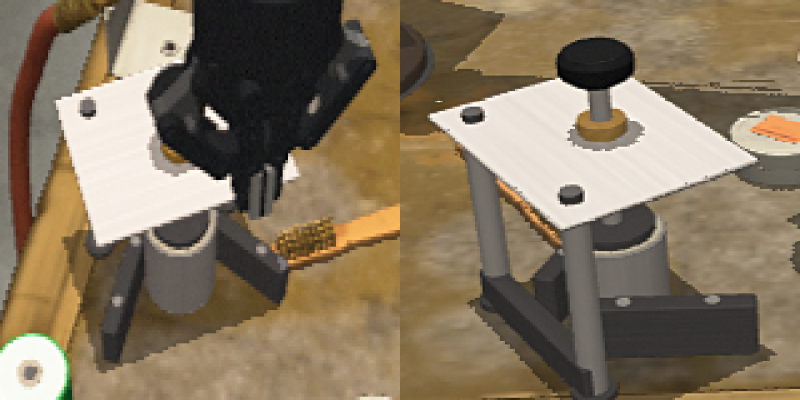

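The pad rests concentrically on the upright flask between the guides, the knob top is at 0.201 m, and the tin hasn't moved. Handing in.

```bash
python3 -c "
from station import env
print(env.close_job())"
```

```text
the job is handed in; nothing more can be done
None
```

The flask is seated in the V-nest with the clamp down on it, and I handed the job in at about 16 s. I lifted the grey flask off the brick and set it down 140 mm before home. I then pushed it in low with a part-open finger cradle, leaning the tool up to 38°, until I felt 17 N shared by both guides. After backing out I pressed the knob straight down to a firm stop at z = 0.201 m with 23 N.

**Last checks:**
- **Flask:** it stands upright, centred within about 1 mm sideways. Its rear side is 27–30 mm before the nest origin, against 30 mm nominal. The two cameras disagree by about 3 mm, which is close to their calibration error.
- **Clamp:** the knob top is at 0.201–0.203 m, so the clamp is pressed about 0.025 m and the pad sits concentrically on the flask.
- **Tin:** it has not moved beyond measurement noise, at most 3 mm.

**Unresolved:** while the tool leaned, the forearm appeared in the pictures to overlap the duct. Joint efforts and the tool's position showed no contact there, but I could not rule it out completely.

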